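# Reset and restart the tripped dust-extractor starter

### The job

The dust extractor's starter has tripped, and an offcut has been left lying over its round well. Push the offcut along the deck until the well is completely uncovered (do not pick it up or tip it, and leave it lying flat on the deck), reach a fingertip into the round well and hold the sunken reset button fully down for a good second, then let it come up and push the lever fully over to on, away from the robot. Do not press the button in the square well, and leave everything else where it is.

Things in the scene. Friction and masses are not known exactly. Their poses are not given: they have to be found in the camera images.
- starter: the dust extractor's starter: a fixed grey box, 200 (x) by 420 (y) by 80 mm tall, its controls on its flat top (the deck, 80 mm above the origin; lip all round 6 mm high and thick). Origin: centre of the underside; z up, +x away from the robot at yaw 0. Along x = 0, from right to left: free deck, round well at y = -50 mm, square well at +45, lever at +145.
- round_well (a point): centre of the round well's mouth, level with the deck: 50 mm in diameter, 30 mm deep, straight walls. The reset button stands in its middle. Axes as the starter's. At the start the offcut covers it.
- reset_face (a point): centre of the top face of the round reset button: black, 26 mm across, standing 10 mm above the well's floor, so its face is sunk 20 mm below the deck; moves down with it
- reset_key (a joint): travel of the reset button: 0 up, 0.006 m at its lower stop; a spring resists with 2 N at the top and 5 N at the stop and brings it back up
- square_well (a point): centre of the square well's mouth, level with the deck: 46 x 46 mm, 30 mm deep. The square test button, 24 mm, is sunk in it, its face 20 mm below the deck.
- test_key (a joint): travel of the test button: 0 up, 0.006 m at its lower stop; same spring as the reset button. To be left alone.
- isolator (a joint): angle of the lever: 0 = off, leaning towards the starter's -x (towards the robot); 1.0 rad = its stop, fully on, leaning towards +x. It has friction and stays where it is left. Pivot 22 mm above the deck, ball handle (26 mm across) 50 mm from it, so the ball swings 24 mm either side of upright; friction needs 1 to 2 N at the ball.
- isolator_tip (a point): centre of the ball at the end of the lever; moves with it. At the start the lever stands within 0.15 rad of off.
- offcut: a flat pale wooden offcut, 72 x 66 mm, 26 mm thick, about 90 g, lying loose on the deck over the round well. Origin: centre of its underside; z up.
- plug: a dark wooden plug, 24 mm across, 18 mm tall, standing on the starter's deck beside the square well; a bystander. Origin: centre of its underside.
- glue: a white glue bottle, 60 mm across, 120 mm tall, standing on the bench near the starter's right (-y) end; a bystander. Origin: centre of its underside.
- sander: a cork sanding block with a wooden back, 110 x 60 x 40 mm, on the bench near the starter's left (+y) end; a bystander. Origin: centre of its underside.
- screwdriver: a screwdriver lying on the bench beyond the starter; a bystander. Origin: on the tool's axis or underside.
- tin: an open aluminium tin, 70 mm across, 75 mm tall, towards a far corner of the bench; a bystander. Origin: centre of its underside.
- brush: a glue brush lying on the right of the bench; a bystander. Origin: on the tool's axis or underside.
- billet: a dark wooden billet, 160 x 50 x 40 mm, towards the other far corner of the bench; a bystander. Origin: centre of its underside.
There are look-alikes about, which are no part of the job. Several things have the shape of the offcut; the one meant has the colours described above.

How it is judged:
By the outcome, as a careful person would: the job done as asked, in the order asked, and still so for the second after the job is handed in, with the robot touching nothing.
It also fails if it takes over 53 s, if anything falls off the work surface, if the arm or the gripper's body presses on something with over 40 N, if the wrist force passes 120 N, or if a joint passes its speed limit or range.

### The arm

A 6-joint arm with a two-finger parallel gripper is mounted at the origin on the work surface. World frame = base frame: x ahead of the robot, y to its left, z up, the work surface at z = 0. Lengths are in m, angles in rad, forces in N, time in s.
With the tool pointing down it reaches from about 0.3 to 0.85 m from the base axis. Payload 4.2 kg.
Tool frame: the origin (TCP) lies at the very end of the fingers, on their centre line; the grasp point (between the pads) lies 19 mm behind it; x points along the fingers, y is the direction in which the jaws open and shut, and the axes are right-handed (so a half turn about x gives the same grasp; the last joint's range is limited). The gripper opens to 91 mm and grips with 3 to 60 N. Pads are 32 mm wide; open, the fingers measure 118 mm over their backs; the gripper's body (76 mm by 178 mm) begins 60 mm behind the grasp point.
Start: joints at [1.274, 0.32, 1.565, -0, 1.257, -0.02], TCP at [0.157, 0.553, 0.214] pointing down, gripper open.
Joint ranges: [-3.11, 3.11], [-0.84, 2.01], [0.21, 2.61], [-1.34, 4.49], [0.05, 2.63], [-2.56, 2.56]. Speed limits (rad/s): [2.57, 2.57, 3.14, 3.14, 3.14, 3.14].

### API

Orientations are given as a unit quaternion [w, x, y, z].
In Python, from rig import * gives the robot as it stands. The module is installed in compiled form; this text tells all that it offers.
- The arm moves only by the tool arm_command, never from a script. Its argument "targets" is a list of rows, each an object with "claw": the finger opening in mm, from 0 to 91.2; "delta_pos": the shift along the tool's x, y, z in mm, a list of three; "dr": the turn, a rotation vector about the tool's x, y, z in degrees, a list of three. A call has 1 to 12 rows; each row is the pose to reach, as a shift and turn from the pose commanded when the call began, along the tool's axes at that moment; what a row does not reach only later rows make up. A row lasts 1/12 s, in which the tool goes at most 41.7 mm and 7.16 degrees, less where a joint would pass 70% of its speed; a pose out of reach is approached as far as the arm can. A call with a gripper value outside its range is refused whole. The fingers move at their own pace and stop on an object; the grip force is fixed at half the most. Time passes only in rows, so rows that repeat a pose let the fingers close. It gives the time, the measured TCP pose, the force and the opening at its end, in the units of the state.
- get_state(): the state, without advancing time (a new reading comes with each control period).
- grab_frame(name): name is "scene" or "side" or "wrist"; returns a dict with "frame" (420x560x3 uint8, red, green, blue), "depth" (420x560 float32, m along the optical axis (not along the pixel's ray), 0 where there is no reading), "fx", "fy", "cx", "cy" (pixels), "distortion" ([k1, k2, p1, p2, k3] as OpenCV has them; the pictures are not rectified), "cam_to_world" (4x4, takes a point from camera to world coordinates); the wrist camera has in their place "mount" (4x4, takes a point from camera to tool coordinates, whose origin is the TCP and whose axes are the tool frame's). Camera axes: x right, y down, z forward; pixel columns grow to the right and rows downward; lengths in m; the calibration is good to about 2 mm. A picture is of the moment at which its call begins: read the wrist's pose just before it.
- finish_job(): hands the job in, once; it reports no verdict.
Trained networks look in the newest picture that a camera, given by its name, has taken for a name from the list of things; names that differ only in an ending like _2 or _b are one class to them, and where a whole thing is asked for, a point or a joint stands for the part that bears it (a point fixed in the world has none). Each returns a list of dicts, best first, with "score" (0 to 1); they miss things now and then, are a little off and sometimes report something else, mostly with a low value. They report only what shows in the picture. A call takes as long as a camera call. They do not tell look-alikes from the thing itself.
- cut_out(camera, target): "mask" (420x560 bool, what is visible of it) and "box" ([left, top, right, bottom] in pixels, round what is visible of it).
- pinpoint(camera, target): "centre" ([column, row] in pixels: a listed point, or the origin of a listed thing).
The state is a dict: "time_s": time; "joints": joint angles; "qd": joint speeds; "effort": joint torques, N m; "position": TCP position; "tcp_rot": TCP orientation; "force": force on the tool from outside, world axes, zero at the start; "wrist_torque": the same for the moment, N m; "opening": opening from 0.0 (shut) to 1.0 (fully open).
Only numpy, scipy, OpenCV 4.12 (cv2) and the standard library are available. Lean on these libraries where they do the work, as an engineer would, in place of code of your own. Each camera call takes 0.05 s, during which the arm holds its last target.

## Working session

There is one attempt and no reset: what is moved stays moved. The work goes in short steps, Python scripts to look and compute and a tool call to move; the robot and the scene stay as the last step left them, time stands still between calls to the robot, and variables do not carry over. Pictures are saved under pics/ and viewed, and the job is handed in when it is done.

Besides the shell and the picture viewer there is one more tool, called after "Request:" as name([rows], argument=value, ...), one row to a line, values as JSON. arm_command: Moves the arm, as the interface text tells. Its arguments: {"type":"object","properties":{"targets":{"type":"array"}},"required":["targets"]}

```bash
mkdir -p pics; cat > h.py <<'E'
from rig import *
import numpy as np, cv2
from scipy.spatial.transform import Rotation as R
def save(n,f): cv2.imwrite('pics/'+n,cv2.cvtColor(f,cv2.COLOR_RGB2BGR))
def K(g): return np.array([[g['fx'],0,g['cx']],[0,g['fy'],g['cy']],[0,0,1.]])
def Rq(q): return R.from_quat([q[1],q[2],q[3],q[0]]).as_matrix()
def c2w(g,st=None):
    if 'cam_to_world' in g: return np.array(g['cam_to_world'])
    T=np.eye(4);T[:3,:3]=Rq(st['tcp_rot']);T[:3,3]=st['position'];return T@np.array(g['mount'])
def ray(g,px,T):
    u=cv2.undistortPoints(np.array(px,float).reshape(-1,1,2),K(g),np.array(g['distortion'])).reshape(-1,2)
    d=np.c_[u,np.ones(len(u))]@T[:3,:3].T
    return T[:3,3],d
def onz(g,px,T,z):
    o,d=ray(g,px,T); return o+d*((z-o[2])/d[:,2])[:,None]
def cloud(g,T):
    v,u=np.mgrid[:420,:560]; 
    n=cv2.undistortPoints(np.c_[u.ravel(),v.ravel()].astype(float).reshape(-1,1,2),K(g),np.array(g['distortion'])).reshape(-1,2)
    z=g['depth'].ravel()
    P=np.c_[n*z[:,None],z]@T[:3,:3].T+T[:3,3]
    P[z<=0]=np.nan
    return P.reshape(420,560,3)
def proj(g,P,T):
    Ti=np.linalg.inv(T); p=np.atleast_2d(P)@Ti[:3,:3].T+Ti[:3,3]
    return cv2.projectPoints(p.reshape(-1,1,3),np.zeros(3),np.zeros(3),K(g),np.array(g['distortion']))[0].reshape(-1,2)
E
python3 - <<'E'
from h import *
st=get_state(); print(st)
for c in ['scene','side','wrist']:
    g=grab_frame(c); save(c+'0.png',g['frame']); np.save(c+'0.npy',g,allow_pickle=True)
    if c!='wrist':
        print(c,np.round(g['cam_to_world'],3).tolist())
        for t in ['starter','offcut','plug','isolator_tip','square_well','round_well']:
            print(t,[(np.round(r['centre'],1).tolist(),round(r['score'],2)) for r in pinpoint(c,t)])
E
```

```text
{'time_s': 0.0, 'joints': array([ 1.27399586e+00,  3.20267795e-01,  1.56566030e+00, -2.95156791e-05,
        1.25738438e+00, -2.00030923e-02]), 'qd': array([-0.00081176, -0.00126481, -0.00056292,  0.00091052, -0.00018462,
       -0.00247225]), 'effort': array([-1.11856847e-03, -4.12460160e+01, -2.31977981e+01,  7.27209798e-02,
        4.55329497e-02, -1.28076204e-04]), 'position': array([0.15699858, 0.55263483, 0.21314139]), 'tcp_rot': array([ 0.70025962,  0.0969453 ,  0.70043185, -0.09814931]), 'force': array([-0.23438544,  0.1885947 , -0.56744322]), 'wrist_torque': array([ 0.00130212, -0.00986661, -0.00054243]), 'opening': 0.9962607670819891}
scene [[-0.657, 0.626, -0.42, 0.959], [0.754, 0.553, -0.354, 0.378], [0.011, -0.55, -0.835, 0.939], [0.0, 0.0, 0.0, 1.0]]
starter [([277.9, 239.3], 0.78), ([386.2, 288.5], 0.6)]
offcut [([259.7, 220.2], 0.93), ([359.7, 208.1], 0.93), ([200.7, 178.0], 0.84)]
plug [([282.8, 258.0], 0.48)]
isolator_tip [([334.0, 224.7], 0.54)]
square_well [([290.2, 233.0], 0.91)]
round_well [([260.1, 221.8], 0.33)]
side [[0.944, -0.244, 0.222, 0.248], [-0.33, -0.721, 0.609, -0.789], [0.011, -0.648, -0.761, 1.086], [0.0, 0.0, 0.0, 1.0]]
starter [([280.3, 217.9], 0.71)]
offcut [([197.0, 211.6], 0.89), ([313.8, 302.0], 0.89), ([292.1, 207.2], 0.66)]
plug [([290.9, 179.6], 0.53)]
isolator_tip [([247.4, 157.7], 0.52), ([288.0, 176.4], 0.48)]
square_well [([270.0, 189.3], 0.7), ([233.0, 159.9], 0.47)]
round_well [([290.0, 210.9], 0.94), ([382.0, 359.9], 0.59)]
```

View pics/scene0.png

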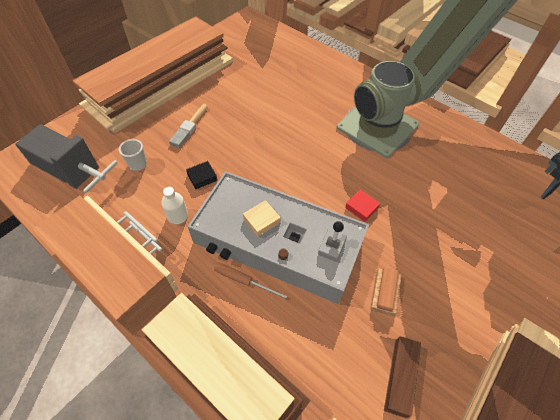

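View pics/side0.png

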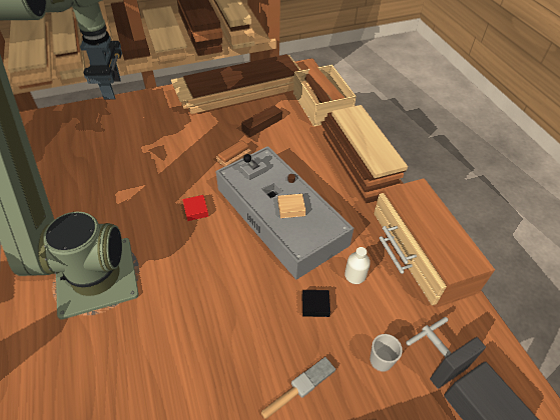

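```bash
python3 - <<'E'
import numpy as np
from h import save,cv2
for c,b in [('scene',(190,160,370,300)),('side',(180,120,360,320))]:
    g=np.load(c+'0.npy',allow_pickle=True).item()
    f=g['frame'][b[1]:b[3],b[0]:b[2]]; f=cv2.resize(f,None,fx=min(800/f.shape[1],600/f.shape[0]),fy=min(800/f.shape[1],600/f.shape[0]),interpolation=cv2.INTER_CUBIC); save(c+'0z.png',f)
E
```

```text
(no output)
```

View pics/scene0z.png

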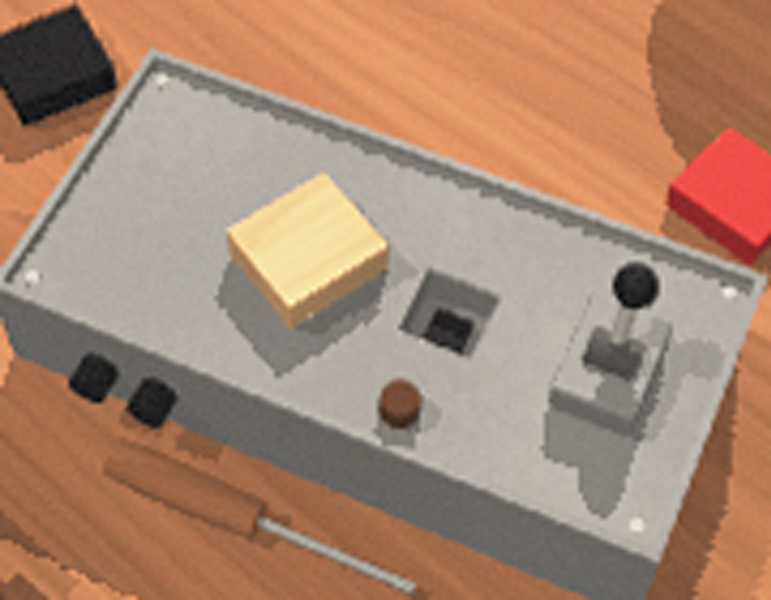

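View pics/side0z.png

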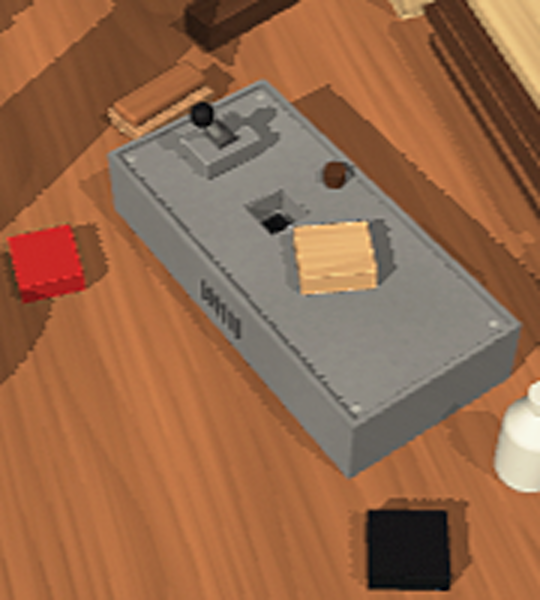

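The scene camera shows three offcut-shaped things: pale at (262,218) on the deck, red at (362,206) and black at (201,175), both on the bench. The pale one on the deck over the well fits the description, and the enlarged crop confirms it. Next I'll find the poses from depth.

```bash
python3 - <<'E'
from h import *
for c in ['scene','side']:
    g=np.load(c+'0.npy',allow_pickle=True).item(); T=c2w(g); P=cloud(g,T)
    f=g['frame'].astype(int); z=P[...,2]
    sat=f.max(2)-f.min(2)
    roi=np.zeros(z.shape,bool); roi[140:305,185:375]=1
    m=roi&(z>0.072)&(z<0.094)&(sat<30)
    n,l,s,_=cv2.connectedComponentsWithStats(m.astype(np.uint8)); k=1+s[1:,4].argmax(); m=l==k
    print(c,'deck z med',np.median(z[m]), 'bench z', np.nanmedian(z[300:340,200:400]))
    mm=(m*255).astype(np.uint8)
    cn=max(cv2.findContours(mm,0,2)[0],key=cv2.contourArea).reshape(-1,2)
    W=onz(g,cn,T,0.086)[:,:2]
    (cx,cy),(w,h),a=cv2.minAreaRect((W*1000).astype(np.float32)); print('rect',cx,cy,w,h,a)
    # long side quads
    hull=cv2.convexHull(cn.reshape(-1,1,2)).reshape(-1,2).astype(float)
    q=cv2.approxPolyDP(cv2.convexHull(cn.reshape(-1,1,2)),6,True).reshape(-1,2); print('corners',q.tolist(),np.round(onz(g,q,T,0.086)*1000,1).tolist())
    # offcut
    m=roi&(z>0.098)&(z<0.115)&(sat>50)
    n,l,s,_=cv2.connectedComponentsWithStats(m.astype(np.uint8)); k=1+s[1:,4].argmax(); m=l==k
    Q=P[m]; print('off z',np.median(Q[:,2]))
    cn=max(cv2.findContours((m*255).astype(np.uint8),0,2)[0],key=cv2.contourArea).reshape(-1,2)
    W=onz(g,cn,T,0.106)[:,:2]; print('off',cv2.minAreaRect((W*1000).astype(np.float32)))
    # ball
    for t in ['isolator_tip','plug','square_well','glue','reset_face']:
        pass
    m=roi&(z>0.1)&(z<0.17)&(f.max(2)<70)
    print('ball',np.nanmean(P[m],0),m.sum(), np.nanmin(z[m]) if m.any() else 0,np.nanmax(z[m]) if m.any() else 0)
E
```

```text
scene deck z med 0.081440850719871 bench z 0.001182804483464417
rect 562.0750122070312 42.00337219238281 206.8221893310547 419.8895568847656 16.787256240844727
corners [[368, 224], [342, 293], [188, 227], [225, 171]] [[403.4, 211.6, 86.0], [599.8, 271.7, 86.0], [715.1, -127.7, 86.0], [523.5, -188.2, 86.0]]
off z 0.10702385747393722
off ((575.7408447265625, -1.3349037170410156), (70.79701232910156, 74.31856536865234), 77.48269653320312)
ball [0.50297583 0.1760168  0.15442467] 81 0.10759311673921834 0.16303741009297146
side deck z med 0.08050719178060017 bench z 0.0005903533925706306
rect 555.3123779296875 35.182159423828125 207.5618896484375 426.850341796875 16.774776458740234
corners [[217, 170], [268, 147], [352, 231], [297, 265]] [[407.9, 213.1, 86.0], [593.0, 263.5, 86.0], [705.8, -141.3, 86.0], [520.0, -196.8, 86.0]]
off z 0.10574611042066184
off ((572.0397338867188, -7.576820373535156), (74.0040283203125, 72.65483093261719), 77.69832611083984)
ball [0.53922295 0.15785734 0.13689978] 84 0.10094154064150385 0.162864870057559
```

```bash
cat >> h.py <<'E'
def delta(tp,yaw,st=None):
    "target TCP pos (m), yaw of tool y (deg), tool pointing down -> mm, deg in tool frame"
    st=st or get_state(); Rt=Rq(st['tcp_rot'])
    x=np.array([0,0,-1.]); best=None
    for s in (0,180):
        a=np.radians(yaw+s); y=np.array([np.cos(a),np.sin(a),0]); M=np.c_[x,y,np.cross(x,y)]
        rv=R.from_matrix(Rt.T@M).as_rotvec(degrees=True)
        if best is None or np.linalg.norm(rv)<np.linalg.norm(best): best=rv
    return np.round((Rt.T@(np.array(tp)-st['position']))*1000,1),np.round(best,1)
E
python3 - <<'E'
from h import *
g=np.load('wrist0.npy',allow_pickle=True).item(); print(np.round(g['mount'],3).tolist(),g['fx'])
st=get_state(); M=Rq(st['tcp_rot']); print(np.round(M,3)); print(np.degrees(np.arctan2(M[1,1],M[0,1])))
print(delta([.565,.01,.30],-12.5),delta([.565,.01,.30],16.7))
E
```

```text
[[-0.0, -0.264, 0.964, -0.171], [1.0, -0.0, 0.0, -0.0], [0.0, 0.964, 0.264, -0.074], [0.0, 0.0, 0.0, 1.0]] 358.98289790759486
[[ 0.     0.273  0.962]
 [ 0.     0.962 -0.273]
 [-1.     0.    -0.   ]]
74.14066963821571
(array([ -86. , -411. ,  540.8]), array([86.6, -0. , -0. ])) (array([ -86. , -411. ,  540.8]), array([57.4, -0. , -0. ]))
```

View pics/wrist0.png

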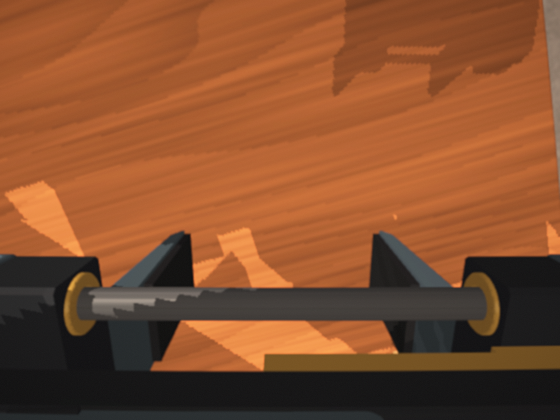

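```bash
python3 - <<'E'
from h import *
a=np.radians(16.7); c=np.array([.558,.038]); ex=np.array([np.cos(a),np.sin(a)]); ey=np.array([-np.sin(a),np.cos(a)])
p=c-0.08*ey; print(p,delta([*p,.32],16.7))
E
```

```text
[ 0.58098884 -0.0386258 ] (array([-106.1, -453.4,  569.4]), array([57.4, -0. , -0. ]))
```

Request:
arm_command([
  {"claw":91,"delta_pos":[-50,-30,40],"dr":[5,0,0]},
  {"claw":91,"delta_pos":[-106,-453,569],"dr":[57.4,0,0]},
  {"claw":91,"delta_pos":[-106,-453,569],"dr":[57.4,0,0]},
  {"claw":91,"delta_pos":[-106,-453,569],"dr":[57.4,0,0]},
  {"claw":91,"delta_pos":[-106,-453,569],"dr":[57.4,0,0]},
  {"claw":91,"delta_pos":[-106,-453,569],"dr":[57.4,0,0]},
  {"claw":91,"delta_pos":[-106,-453,569],"dr":[57.4,0,0]},
  {"claw":91,"delta_pos":[-106,-453,569],"dr":[57.4,0,0]},
  {"claw":91,"delta_pos":[-106,-453,569],"dr":[57.4,0,0]},
  {"claw":91,"delta_pos":[-106,-453,569],"dr":[57.4,0,0]},
  {"claw":91,"delta_pos":[-106,-453,569],"dr":[57.4,0,0]},
  {"claw":91,"delta_pos":[-106,-453,569],"dr":[57.4,0,0]},
])

```text
time_s: 1.75
position: [0.4406, 0.1571, 0.2939]
tcp_rot: [0.568, 0.422, 0.567, -0.422]
force: [0.4, 1.1, -0.3]
opening: 1.002
```

```bash
python3 - <<'E'
from h import *
st=get_state();print(st['time_s'],st['position'],st['force'])
print(delta([.581,-.0386,.32],16.7))
E
```

```text
1.75 [0.44059253 0.15707731 0.29394431] [ 0.44788696  1.14341473 -0.33971507]
(array([-26. ,  78.1, 227.8]), array([ 0. , -0. , -0.1]))
```

Request:
arm_command([
  {"claw":91,"delta_pos":[-26,78,228],"dr":[0,0,0]},
  {"claw":91,"delta_pos":[-26,78,228],"dr":[0,0,0]},
  {"claw":91,"delta_pos":[-26,78,228],"dr":[0,0,0]},
  {"claw":91,"delta_pos":[-26,78,228],"dr":[0,0,0]},
  {"claw":91,"delta_pos":[-26,78,228],"dr":[0,0,0]},
  {"claw":91,"delta_pos":[-26,78,228],"dr":[0,0,0]},
  {"claw":91,"delta_pos":[-26,78,228],"dr":[0,0,0]},
  {"claw":91,"delta_pos":[-26,78,228],"dr":[0,0,0]},
])

```text
time_s: 2.42
position: [0.5807, -0.0382, 0.3187]
tcp_rot: [0.566, 0.423, 0.567, -0.423]
force: [0.2, -0.4, -0.3]
opening: 0.999
```

```bash
python3 - <<'E'
from h import *
st=get_state();print(st['time_s'],st['position'],st['qd'].round(3))
g=grab_frame('wrist'); save('w1.png',g['frame']); g['st']=st; np.save('w1.npy',g,allow_pickle=True)
for t in ['offcut','square_well','round_well','isolator_tip','plug']: print(t,[(np.round(r['centre'],1).tolist(),round(r['score'],2)) for r in pinpoint('wrist',t)])
E
```

```text
2.4167 [ 0.58073485 -0.03820637  0.31866498] [ 0.042 -0.032  0.036  0.013  0.008  0.005]
offcut [([213.6, 311.2], 0.86), ([283.6, 150.0], 0.57), ([348.7, 61.2], 0.4)]
square_well [([283.0, 57.9], 0.92), ([283.8, 150.0], 0.27)]
round_well []
isolator_tip []
plug [([350.9, 60.5], 0.81)]
```

View pics/w1.png

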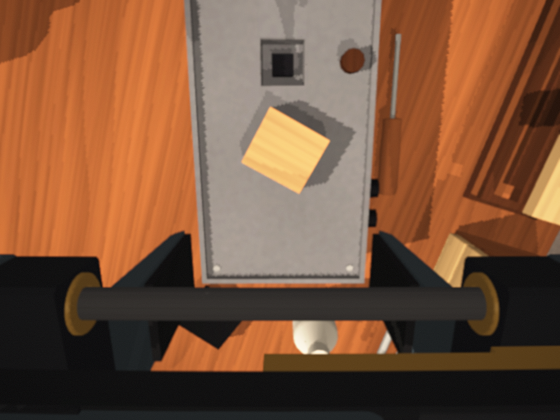

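```bash
python3 - <<'E'
from h import *
g=np.load('w1.npy',allow_pickle=True).item(); st=g['st']; T=c2w(g,st)
f=cv2.resize(g['frame'][0:300,170:400],None,fx=2,fy=2,interpolation=cv2.INTER_CUBIC); save('w1z.png',f)
P=cloud(g,T); z=P[...,2]; fr=g['frame'].astype(int); sat=fr.max(2)-fr.min(2)
m=(sat>60)&(z>.098)&(z<.115); m[:, :230]=0;m[:,340:]=0;m[220:]=0
print('z off',np.nanmedian(z[m]),'deck',np.nanmedian(z[200:230,270:300]))
cn=max(cv2.findContours((m*255).astype(np.uint8),0,2)[0],key=cv2.contourArea).reshape(-1,2)
W=onz(g,cn,T,0.106)[:,:2]; print('off',cv2.minAreaRect((W*1000).astype(np.float32)))
# well
gray=fr.sum(2)/3
m=(z<.072)&(z>.03); m[:,:250]=0;m[:,320:]=0;m[95:]=0
cn=max(cv2.findContours((m*255).astype(np.uint8),0,2)[0],key=cv2.contourArea).reshape(-1,2)
W=onz(g,cn,T,0.080)[:,:2]; print('well',cv2.minAreaRect((W*1000).astype(np.float32)))
E
```

```text
z off 0.10603472727167398 deck 0.07984531148724106
off ((575.0745849609375, -3.4311065673828125), (65.01919555664062, 72.22057342529297), 77.66218566894531)
well ((546.3269653320312, 83.22232055664062), (45.34328842163086, 44.04003143310547), 16.560802459716797)
```

View pics/w1z.png

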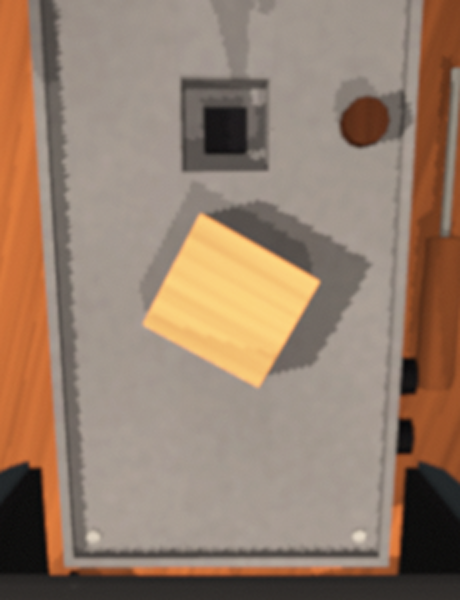

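```bash
python3 - <<'E'
from h import *
g=np.load('w1.npy',allow_pickle=True).item(); st=g['st']; T=c2w(g,st)
px=[(170+64/2,560/2),(170+36/2,20/2),(170+388/2,560/2),(170+415/2,100/2),(205,283.5),(364,283.5)]
W=onz(g,px,T,.086)*1000; print(W.round(1))
a=np.radians(16.6);ex=np.array([np.cos(a),np.sin(a)]); ey=np.array([-np.sin(a),np.cos(a)])
print('yaw left',np.degrees(np.arctan2(*(W[1]-W[0])[[1,0]]))-90,'right',np.degrees(np.arctan2(*(W[3]-W[2])[[1,0]]))-90)
sw=np.array([546.3,83.2]); 
for w in W: print(np.round([(w[:2]-sw)@ex,(w[:2]-sw)@ey+45],1))
rw=sw-95*ey; off=np.array([575.1,-3.4]); print('round',rw,'off local',(off-sw)@ex,(off-sw)@ey+45)
E
```

```text
[[ 523.  -185.5   86. ]
 [ 439.9  103.3   86. ]
 [ 714.4 -128.6   86. ]
 [ 638.1  122.5   86. ]
 [ 527.6 -189.    86. ]
 [ 716.  -133.    86. ]]
yaw left 16.054236773231437 right 16.883122320879565
[ -99.1 -205.8]
[-96.2  94.6]
[ 100.6 -205.9]
[99.3 56.5]
[ -95.7 -210.6]
[ 100.9 -210.7]
round [573.4403949   -7.84064457] off local 2.8590775273251916 -46.21855992994381
```

```bash
cat >> h.py <<'E'
YAW=16.6; S=np.array([.5592,.0401])
def loc(x,y,z):
    a=np.radians(YAW); return np.array([S[0]+(x*np.cos(a)-y*np.sin(a))/1000,S[1]+(x*np.sin(a)+y*np.cos(a))/1000,z])
def tol(p):
    a=np.radians(YAW); d=(np.array(p)[:2]-S)*1000; return np.round([d[0]*np.cos(a)+d[1]*np.sin(a),-d[0]*np.sin(a)+d[1]*np.cos(a)],1)
E
python3 - <<'E'
from h import *
g=np.load('w1.npy',allow_pickle=True).item(); T=c2w(g,g['st'])
print('plug',tol(onz(g,[(351,60)],T,.098)[0]))
print(delta([.5873,.0523,.16],-12.34), delta([.5873,.0523,.086],-12.34))
E
```

```text
plug [69.8 45. ]
(array([159.7,  32.8, -81.9]), array([29.2, -0. , -0. ])) (array([233.7,  32.8, -81.9]), array([29.2, -0. , -0. ]))
```

Request:
arm_command([
  {"claw":20,"delta_pos":[10,15,-36],"dr":[7,0,0]},
  {"claw":20,"delta_pos":[30,33,-70],"dr":[14,0,0]},
  {"claw":20,"delta_pos":[60,33,-82],"dr":[21,0,0]},
  {"claw":20,"delta_pos":[100,33,-82],"dr":[28,0,0]},
  {"claw":20,"delta_pos":[135,33,-82],"dr":[29.2,0,0]},
  {"claw":20,"delta_pos":[160,33,-82],"dr":[29.2,0,0]},
  {"claw":20,"delta_pos":[160,33,-82],"dr":[29.2,0,0]},
  {"claw":20,"delta_pos":[160,33,-82],"dr":[29.2,0,0]},
])

```text
time_s: 3.38
position: [0.5874, 0.0518, 0.159]
tcp_rot: [-0.443, -0.55, -0.444, 0.552]
force: [1.0, -1.4, 0.3]
opening: 0.449
```

```bash
python3 - <<'E'
from h import *
st=get_state();print(st['time_s'],st['position'],st['opening'],tol(st['position']))
g=grab_frame('scene'); f=g['frame'][150:310,180:380]; save('s2.png',cv2.resize(f,None,fx=3.7,fy=3.7,interpolation=cv2.INTER_CUBIC))
print(delta([.5873,.0523,.086],-12.34))
for k in range(7):
    t=k/6; p=np.array([26.8,-2.9])*(1-t)+np.array([-6,-94])*t
    # arc: bias
    print(delta(loc(p[0],p[1],.086),-12.34+29*t))
E
```

```text
3.3833 [0.58742193 0.05182698 0.15902947] 0.44883805525678994 [30.4  3.2]
(array([74.8, -1.8, -0.2]), array([-0.1, -0. , -0.1]))
(array([74.8, -1.8,  7.3]), array([-0.1, -0. , -0.1]))
(array([74.8,  0.8, 23.2]), array([-4.9, -0. , -0.1]))
(array([74.8,  3.4, 39.2]), array([-9.7, -0. , -0.1]))
(array([74.8,  6. , 55.1]), array([-14.6,  -0. ,  -0.1]))
(array([74.8,  8.6, 71. ]), array([-19.4,  -0. ,  -0.1]))
(array([74.8, 11.2, 87. ]), array([-24.2,  -0. ,  -0.1]))
(array([ 74.8,  13.7, 102.9]), array([-29.1,  -0. ,  -0.1]))
```

View pics/s2.png

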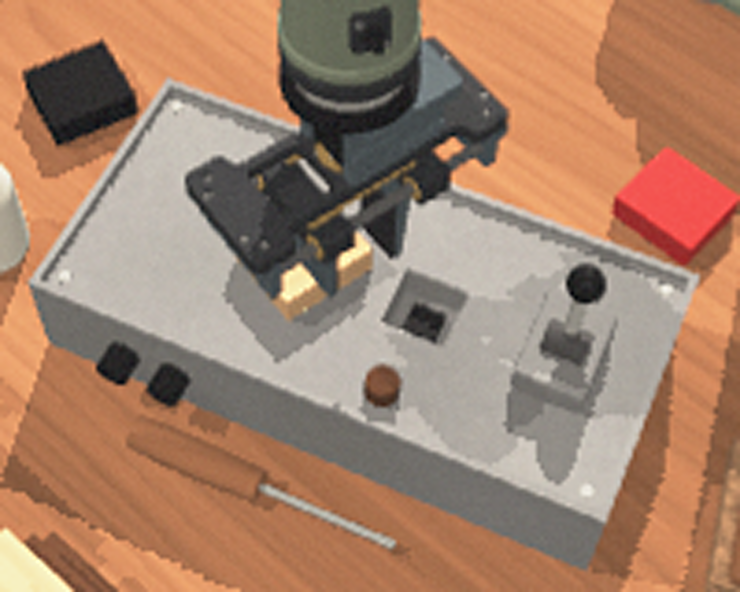

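Request:
arm_command([
  {"claw":20,"delta_pos":[20,-1,-1],"dr":[0,0,0]},
  {"claw":20,"delta_pos":[45,-1,-1],"dr":[0,0,0]},
  {"claw":20,"delta_pos":[65,-1,-1],"dr":[0,0,0]},
  {"claw":20,"delta_pos":[73,-1,-1],"dr":[0,0,0]},
  {"claw":20,"delta_pos":[73,-1,-1],"dr":[0,0,0]},
])

```text
time_s: 3.85
position: [0.5876, 0.0524, 0.0867]
tcp_rot: [0.443, 0.551, 0.443, -0.551]
force: [-0.0, -0.4, 0.2]
opening: 0.219
```

```bash
python3 - <<'E'
from h import *
st=get_state();print(st['time_s'],st['position'],st['opening'],st['force'],tol(st['position']))
for k in range(7):
    t=k/6; p=np.array([26.8,-2.9])*(1-t)+np.array([-6,-94])*t
    print(delta(loc(p[0],p[1],.086),-12.34+29*t,st))
E
```

```text
3.85 [0.5876331  0.05238509 0.08668285] 0.2186497239745871 [-0.03376993 -0.4056639   0.24966827] [30.8  3.7]
(array([ 0.7, -0.3,  7.6]), array([-0.1, -0. , -0. ]))
(array([ 0.7,  2.3, 23.6]), array([-4.9, -0. , -0. ]))
(array([ 0.7,  4.9, 39.5]), array([-9.8, -0. , -0. ]))
(array([ 0.7,  7.5, 55.4]), array([-14.6,  -0. ,  -0. ]))
(array([ 0.7, 10.1, 71.4]), array([-19.4,  -0. ,  -0. ]))
(array([ 0.7, 12.7, 87.3]), array([-24.3,  -0. ,  -0. ]))
(array([  0.7,  15.3, 103.2]), array([-29.1,  -0. ,  -0. ]))
```

Request:
arm_command([
  {"claw":20,"delta_pos":[0,0,4],"dr":[0,0,0]},
  {"claw":20,"delta_pos":[0,0,8],"dr":[0,0,0]},
  {"claw":20,"delta_pos":[0,0.5,12],"dr":[-1,0,0]},
  {"claw":20,"delta_pos":[0,1.2,16],"dr":[-2.5,0,0]},
  {"claw":20,"delta_pos":[0,1.8,20],"dr":[-3.7,0,0]},
  {"claw":20,"delta_pos":[0,2.5,25],"dr":[-5.3,0,0]},
  {"claw":20,"delta_pos":[0,3.3,30],"dr":[-7,0,0]},
  {"claw":20,"delta_pos":[0,4.2,35],"dr":[-8.5,0,0]},
  {"claw":20,"delta_pos":[0,5,40],"dr":[-10,0,0]},
  {"claw":20,"delta_pos":[0,5.8,45],"dr":[-11.5,0,0]},
  {"claw":20,"delta_pos":[0,6.6,50],"dr":[-13,0,0]},
  {"claw":20,"delta_pos":[0,7.5,55],"dr":[-14.5,0,0]},
])

```text
time_s: 4.85
position: [0.5835, -0.0036, 0.0876]
tcp_rot: [0.51, 0.491, 0.509, -0.49]
force: [0.0, 0.3, 0.3]
opening: 0.219
```

```bash
python3 - <<'E'
from h import *
st=get_state();print(st['time_s'],st['position'],st['opening'],st['force'],tol(st['position']))
print(delta(loc(-6,-94,.086),-12.34+29,st))
g=grab_frame('scene'); f=g['frame'][150:310,180:380]; save('s3.png',cv2.resize(f,None,fx=3.7,fy=3.7,interpolation=cv2.INTER_CUBIC))
E
```

```text
4.85 [ 0.58346198 -0.00361068  0.0876476 ] 0.21862414484925732 [0.04748157 0.33870004 0.3470892 ] [ 10.8 -48.8]
(array([ 1.6, -4.9, 47.9]), array([-14.5,   0. ,  -0.1]))
```

View pics/s3.png

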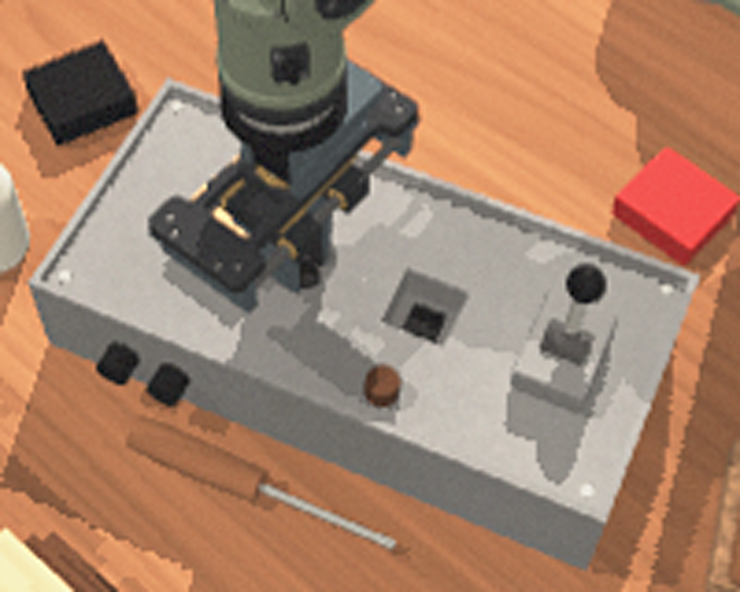

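Request:
arm_command([
  {"claw":20,"delta_pos":[0,-0.4,4],"dr":[-1.2,0,0]},
  {"claw":20,"delta_pos":[0,-0.8,8],"dr":[-2.4,0,0]},
  {"claw":20,"delta_pos":[0,-1.2,12],"dr":[-3.6,0,0]},
  {"claw":20,"delta_pos":[0,-1.6,16],"dr":[-4.8,0,0]},
  {"claw":20,"delta_pos":[0,-2,20],"dr":[-6,0,0]},
  {"claw":20,"delta_pos":[0,-2.5,24],"dr":[-7.3,0,0]},
  {"claw":20,"delta_pos":[0,-3,28],"dr":[-8.6,0,0]},
  {"claw":20,"delta_pos":[0,-3.4,32],"dr":[-9.8,0,0]},
  {"claw":20,"delta_pos":[0,-3.8,36],"dr":[-11,0,0]},
  {"claw":20,"delta_pos":[0,-4.2,40],"dr":[-12.2,0,0]},
  {"claw":20,"delta_pos":[0,-4.6,44],"dr":[-13.4,0,0]},
  {"claw":20,"delta_pos":[0,-5,48],"dr":[-14.5,0,0]},
])

```text
time_s: 5.9
position: [0.5801, -0.0515, 0.0874]
tcp_rot: [0.567, 0.423, 0.566, -0.422]
force: [0.1, 0.9, 1.0]
opening: 0.221
```

Request:
arm_command([
  {"claw":20,"delta_pos":[0,0,-4],"dr":[0,0,0]},
  {"claw":20,"delta_pos":[-15,0,-10],"dr":[0,0,0]},
  {"claw":15,"delta_pos":[-50,0,-10],"dr":[0,0,0]},
  {"claw":0,"delta_pos":[-90,0,-10],"dr":[0,0,0]},
  {"claw":0,"delta_pos":[-130,0,-10],"dr":[0,0,0]},
  {"claw":0,"delta_pos":[-150,0,-10],"dr":[0,0,0]},
  {"claw":0,"delta_pos":[-150,0,-10],"dr":[0,0,0]},
  {"claw":0,"delta_pos":[-150,0,-10],"dr":[0,0,0]},
  {"claw":0,"delta_pos":[-150,0,-10],"dr":[0,0,0]},
])

```text
time_s: 6.65
position: [0.5759, -0.0413, 0.2354]
tcp_rot: [0.566, 0.423, 0.567, -0.423]
force: [0.7, 0.4, -0.6]
opening: 0.006
```

```bash
python3 - <<'E'
from h import *
st=get_state();print(st['time_s'],st['position'],st['opening'],st['force'],tol(st['position']),st['qd'].round(3))
g=grab_frame('wrist'); g['st']=st; np.save('w4.npy',g,allow_pickle=True)
for t in ['offcut','square_well','round_well','reset_face','isolator_tip','plug']: print(t,[(np.round(r['centre'],1).tolist(),round(r['score'],2)) for r in pinpoint('wrist',t)])
save('w4.png',g['frame'])
g=grab_frame('side'); save('d4.png',g['frame'][120:320,180:360].repeat(3,0).repeat(3,1))
E
```

```text
6.65 [ 0.57590433 -0.04130804  0.23542578] 0.006489150188593285 [ 0.66528568  0.42742616 -0.56107589] [ -7.2 -82.8] [-0.001  0.019  0.019 -0.     0.001 -0.004]
offcut [([276.9, 258.9], 0.78)]
square_well [([290.4, 45.1], 0.78)]
round_well [([291.8, 158.0], 0.74)]
reset_face [([290.6, 156.8], 0.91), ([289.4, 102.5], 0.58), ([418.4, 117.7], 0.29)]
isolator_tip []
plug [([375.8, 45.9], 0.7)]
```

View pics/w4.png

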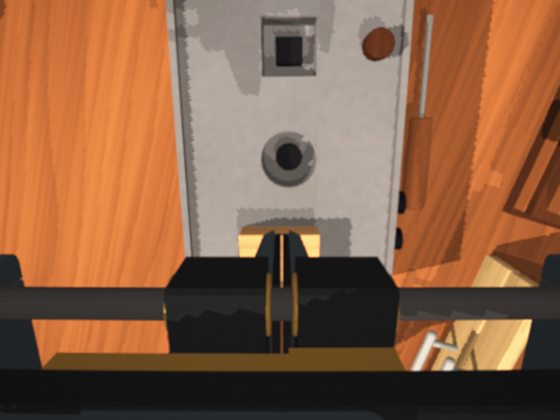

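View pics/d4.png

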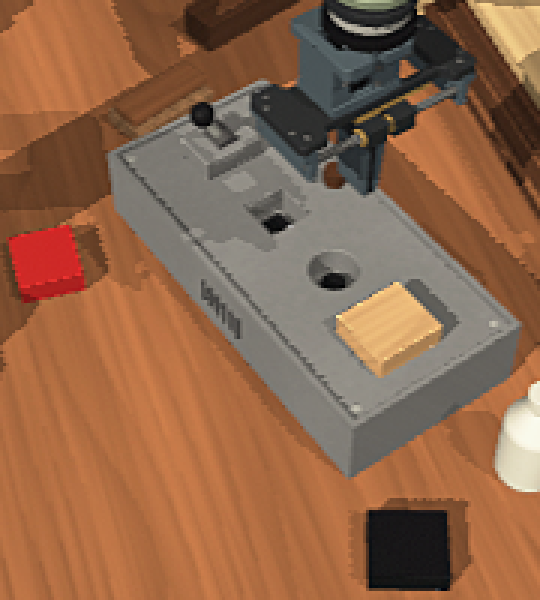

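```bash
python3 - <<'E'
from h import *
g=np.load('w4.npy',allow_pickle=True).item(); st=g['st']; T=c2w(g,st); P=cloud(g,T); z=P[...,2]
def fit(g,T,z,b,name):
    m=(z<.074)&(z>.03); k=np.zeros_like(m); k[b[1]:b[3],b[0]:b[2]]=1; m&=k
    cn=max(cv2.findContours((m*255).astype(np.uint8),0,2)[0],key=cv2.contourArea).reshape(-1,2)
    W=(onz(g,cn,T,.080)[:,:2]*1000).astype(np.float32)
    r=cv2.minAreaRect(W); c=cv2.minEnclosingCircle(W)
    print(name,'rect',np.round(r[0],1),np.round(r[1],1),round(r[2],1),'circ',np.round(c[0],1),round(c[1],1),'local',tol(np.array(r[0])/1000),tol(np.array(c[0])/1000))
fit(g,T,z,(255,125,325,195),'round wrist'); fit(g,T,z,(255,5,325,85),'square wrist')
print('reset face',onz(g,[(288.5,156)],T,.060)*1000, 'net',onz(g,[(290.6,156.8)],T,.060)*1000, 'well net',onz(g,[(291.8,158)],T,.080)*1000)
print('button z',np.nanmedian(z[150:162,283:294]))
for c,bx in (('side',(270,195,310,225)),):
    g2=grab_frame(c); T2=c2w(g2); P2=cloud(g2,T2); save('d5.png',g2['frame'][120:320,180:360].repeat(3,0).repeat(3,1))
    fit(g2,T2,P2[...,2],(275,198,305,220),'round side')
    fit(g2,T2,P2[...,2],(258,178,285,200),'square side')
    fr=g2['frame'].astype(int); m=(fr.max(2)-fr.min(2)>60)&(P2[...,2]>.1)&(P2[...,2]<.112); m[:200]=0; m[260:]=0;m[:,:280]=0;m[:,340:]=0
    print('offcut z',np.median(P2[m][:,2]),np.ptp(np.percentile(P2[m][:,2],[5,95])), 'ctr',tol(np.median(P2[m],0)))
s=np.array([0.5734,-.0078,0]); print(delta([.5734,-.0078,.12],16.6))
E
sed -n 1,1p /dev/null
```

```text
round wrist rect [572.9  -6.9] [48.2 47. ] 16.5 circ [573.1  -6.8] 24.4 local [ -0.3 -48.9] [ -0.  -48.9]
square wrist rect [546.4  82.6] [45.5 43.9] 16.5 circ [546.2  82.6] 31.4 local [-0.1 44.4] [-0.3 44.4]
reset face [[573.19816586  -6.83887603  60.        ]] net [[575.35401019  -6.99778812  60.        ]] well net [[575.57078173  -5.62124607  80.        ]]
button z 0.05978395380422319
round side rect [569.4 -10.6] [41.8 46.9] 71.3 circ [570.5  -8.8] 23.9 local [ -4.7 -51.5] [ -3.1 -50.1]
square side rect [542.2  81.1] [46.6 43.3] 17.3 circ [542.3  81.8] 27.6 local [-4.5 44.1] [-4.3 44.8]
offcut z 0.10599380566638222 0.007395266019124588 ctr [ -12.4 -148. ]
(array([116. ,   6.5, -33.2]), array([-0.1, -0. ,  0. ]))
```

```bash
python3 - <<'E'
from h import *
g=np.load('w4.npy',allow_pickle=True).item(); T=np.array(g['mount'])
print(proj(g,np.array([[0,0,-.016],[0,-.0135,-.016],[0,.0135,-.016],[0,0,0]]),T))
save('w4z.png',g['frame'][210:270,220:345].repeat(6,0).repeat(6,1))
E
```

```text
[[280.35510512 232.07526188]
 [253.43541086 232.08549497]
 [307.27360257 232.05945084]
 [280.38672532 261.64208292]]
```

View pics/w4z.png

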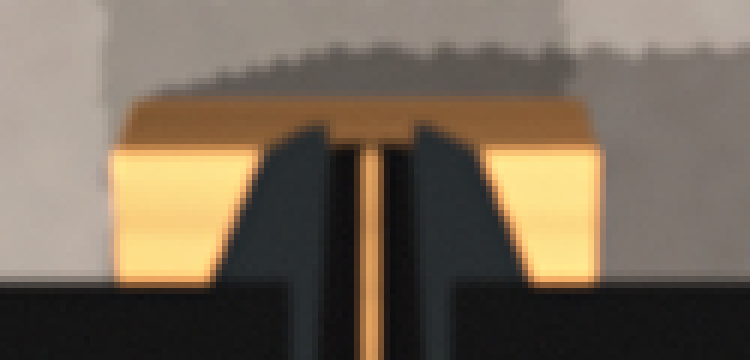

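```bash
python3 - <<'E'
from h import *
print(get_state()['position'],delta([.5724,-.0072,.095],16.6))
E
```

```text
[ 0.57668019 -0.04155574  0.23594206] (array([141. ,   5.8, -34.1]), array([-0.1, -0. ,  0. ]))
```

Request:
arm_command([
  {"claw":0,"delta_pos":[20,5.8,-20],"dr":[0,0,0]},
  {"claw":0,"delta_pos":[50,5.8,-34],"dr":[0,0,0]},
  {"claw":0,"delta_pos":[85,5.8,-34],"dr":[0,0,0]},
  {"claw":0,"delta_pos":[115,5.8,-34],"dr":[0,0,0]},
  {"claw":0,"delta_pos":[135,5.8,-34],"dr":[0,0,0]},
  {"claw":0,"delta_pos":[141,5.8,-34],"dr":[0,0,0]},
  {"claw":0,"delta_pos":[141,5.8,-34],"dr":[0,0,0]},
])

```text
time_s: 7.68
position: [0.5716, -0.0072, 0.0938]
tcp_rot: [0.566, 0.422, 0.568, -0.424]
force: [-0.7, -0.4, 0.5]
opening: 0.011
```

```bash
python3 - <<'E'
from h import *
st=get_state();print(st['time_s'],st['position'],st['force'])
print(delta([.5724,-.0072,.095],16.6))
g=grab_frame('wrist');save('w6.png',g['frame'][80:330,150:420].repeat(2,0).repeat(2,1))
st=get_state();print(st['time_s'],st['position'],st['force'])
g=grab_frame('side');save('d6.png',g['frame'][150:270,230:360].repeat(5,0).repeat(5,1))
E
```

```text
7.6833 [ 0.5716227 -0.007248   0.0937789] [-0.70551331 -0.35267117  0.4977786 ]
(array([-1.2,  0.8,  0.2]), array([-0.1, -0.1,  0.2]))
7.7333 [ 0.57290466 -0.00733648  0.09544798] [ 0.68379754  0.12186913 -0.16629104]
```

View pics/w6.png

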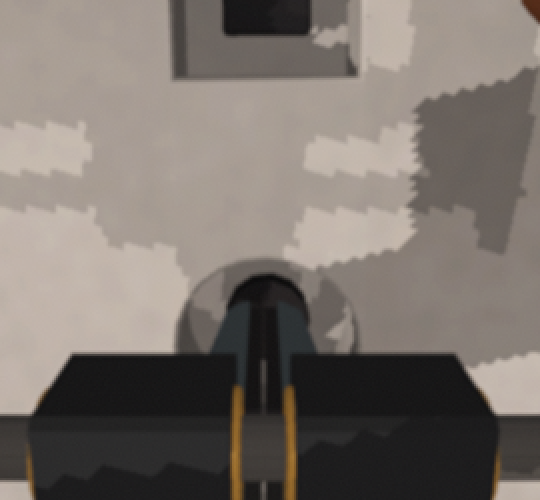

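View pics/d6.png

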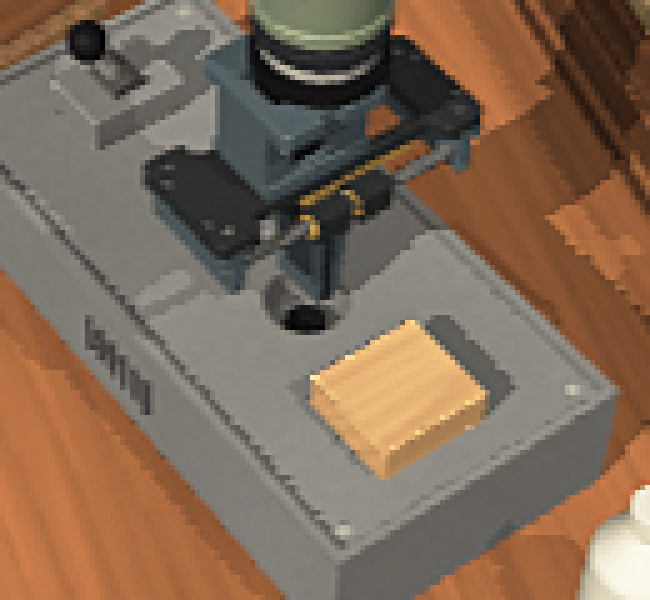

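Request:
arm_command([
  {"claw":0,"delta_pos":[8,0,0],"dr":[0,0,0]},
  {"claw":0,"delta_pos":[16,0,0],"dr":[0,0,0]},
  {"claw":0,"delta_pos":[24,0,0],"dr":[0,0,0]},
  {"claw":0,"delta_pos":[31,0,0],"dr":[0,0,0]},
  {"claw":0,"delta_pos":[31,0,0],"dr":[0,0,0]},
])

```text
time_s: 8.2
position: [0.5714, -0.0073, 0.0626]
tcp_rot: [0.566, 0.422, 0.568, -0.424]
force: [-0.1, 1.1, 0.0]
opening: 0.002
```

Request:
arm_command([
  {"claw":0,"delta_pos":[2,0,0],"dr":[0,0,0]},
  {"claw":0,"delta_pos":[4,0,0],"dr":[0,0,0]},
  {"claw":0,"delta_pos":[6,0,0],"dr":[0,0,0]},
  {"claw":0,"delta_pos":[8,0,0],"dr":[0,0,0]},
  {"claw":0,"delta_pos":[8,0,0],"dr":[0,0,0]},
])

```text
time_s: 8.62
position: [0.5729, -0.0073, 0.0566]
tcp_rot: [0.567, 0.423, 0.567, -0.423]
force: [-1.0, 0.5, 2.8]
opening: 0.004
```

Request:
arm_command([
  {"claw":0,"delta_pos":[1.5,0,0],"dr":[0,0,0]},
  {"claw":0,"delta_pos":[3,0,0],"dr":[0,0,0]},
  {"claw":0,"delta_pos":[3,0,0],"dr":[0,0,0]},
])

```text
time_s: 8.87
position: [0.5729, -0.0073, 0.0542]
tcp_rot: [0.567, 0.423, 0.566, -0.423]
force: [-1.6, -0.1, 8.4]
opening: 0.006
```

Request:
arm_command([
  {"claw":0,"delta_pos":[0.7,0,0],"dr":[0,0,0]},
  {"claw":0,"delta_pos":[0.7,0,0],"dr":[0,0,0]},
  {"claw":0,"delta_pos":[0.7,0,0],"dr":[0,0,0]},
  {"claw":0,"delta_pos":[0.7,0,0],"dr":[0,0,0]},
])

```text
time_s: 9.2
position: [0.5729, -0.0073, 0.0542]
tcp_rot: [0.567, 0.423, 0.566, -0.423]
force: [-3.2, 0.0, 11.1]
opening: 0.007
```

Request:
arm_command([
  {"claw":0,"delta_pos":[0,0,0],"dr":[0,0,0]},
  {"claw":0,"delta_pos":[0,0,0],"dr":[0,0,0]},
  {"claw":0,"delta_pos":[0,0,0],"dr":[0,0,0]},
  {"claw":0,"delta_pos":[0,0,0],"dr":[0,0,0]},
  {"claw":0,"delta_pos":[0,0,0],"dr":[0,0,0]},
  {"claw":0,"delta_pos":[0,0,0],"dr":[0,0,0]},
  {"claw":0,"delta_pos":[0,0,0],"dr":[0,0,0]},
  {"claw":0,"delta_pos":[0,0,0],"dr":[0,0,0]},
  {"claw":0,"delta_pos":[0,0,0],"dr":[0,0,0]},
  {"claw":0,"delta_pos":[0,0,0],"dr":[0,0,0]},
  {"claw":0,"delta_pos":[0,0,0],"dr":[0,0,0]},
  {"claw":0,"delta_pos":[0,0,0],"dr":[0,0,0]},
])

```text
time_s: 10.2
position: [0.573, -0.0073, 0.0542]
tcp_rot: [0.567, 0.423, 0.566, -0.423]
force: [-3.5, -0.8, 11.7]
opening: 0.003
```

Request:
arm_command([
  {"claw":0,"delta_pos":[0,0,0],"dr":[0,0,0]},
  {"claw":0,"delta_pos":[0,0,0],"dr":[0,0,0]},
  {"claw":0,"delta_pos":[0,0,0],"dr":[0,0,0]},
  {"claw":0,"delta_pos":[0,0,0],"dr":[0,0,0]},
  {"claw":0,"delta_pos":[0,0,0],"dr":[0,0,0]},
])

```text
time_s: 10.62
position: [0.5729, -0.0073, 0.0542]
tcp_rot: [0.567, 0.423, 0.566, -0.423]
force: [-2.3, -0.4, 11.9]
opening: 0.006
```

Request:
arm_command([
  {"claw":0,"delta_pos":[-6,0,0],"dr":[0,0,0]},
  {"claw":0,"delta_pos":[-15,0,0],"dr":[0,0,0]},
  {"claw":0,"delta_pos":[-30,0,0],"dr":[0,0,0]},
  {"claw":0,"delta_pos":[-60,0,0],"dr":[0,0,0]},
  {"claw":0,"delta_pos":[-100,0,0],"dr":[0,0,0]},
  {"claw":0,"delta_pos":[-140,0,0],"dr":[0,0,0]},
  {"claw":0,"delta_pos":[-180,0,0],"dr":[0,0,0]},
  {"claw":0,"delta_pos":[-180,0,0],"dr":[0,0,0]},
  {"claw":0,"delta_pos":[-180,0,0],"dr":[0,0,0]},
])

```text
time_s: 11.37
position: [0.5739, -0.0073, 0.2354]
tcp_rot: [0.568, 0.424, 0.565, -0.422]
force: [-0.5, 0.3, -0.4]
opening: 0.004
```

```bash
python3 - <<'E'
from h import *
st=get_state();print(st['time_s'],st['position'],st['force'],st['qd'].round(3))
g=grab_frame('wrist');save('w7.png',g['frame']); g['st']=st; np.save('w7.npy',g,allow_pickle=True)
T=c2w(g,st);P=cloud(g,T)
for t in ['isolator_tip','reset_face','square_well']:
    for r in pinpoint('wrist',t): print(t,np.round(r['centre'],1),round(r['score'],2),P[int(r['centre'][1]),int(r['centre'][0])])
for c in ('scene','side'):
    g=grab_frame(c);np.save(c+'7.npy',g,allow_pickle=True);T=c2w(g);P=cloud(g,T);f=g['frame'].astype(int)
    m=(P[...,2]>.125)&(f.max(2)<60)&(np.hypot(P[...,0]-.495,P[...,1]-.172)<.06)
    v,u=np.nonzero(m); print(c,m.sum(),u.mean(),v.mean(),(np.nanmedian(P[m],0)*1000).round(1))
    save(c+'7.png',g['frame'][150:310,180:380].repeat(3,0).repeat(3,1))
E
```

```text
11.3667 [ 0.57389721 -0.00733353  0.23541722] [-0.54064878  0.31741768 -0.38376841] [ 0.001  0.043  0.086  0.    -0.009 -0.   ]
reset_face [277.9 191.3] 0.6 [ 0.57169249 -0.00928354  0.05869224]
reset_face [405.5 150. ] 0.31 [0.69178582 0.06457609 0.02262727]
square_well [279.   86.8] 0.82 [0.54574558 0.08570224 0.06043356]
square_well [279.5 135. ] 0.2 [0.55785669 0.04462486 0.07997196]
scene 76 337.75 226.5921052631579 [502.5 176.  156.8]
side 51 247.01960784313727 157.84313725490196 [494.8 165.7 155.7]
```

View pics/w7.png

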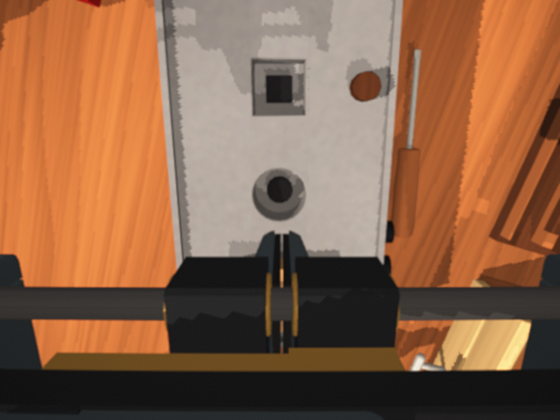

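View pics/scene7.png

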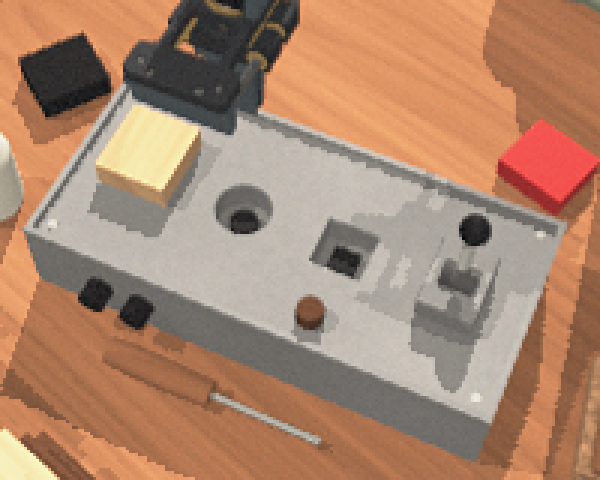

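The well is clear and the button is back up (black face at (280,190), depth about 20 mm below the deck). Both cameras put the ball near (0.498, 0.171, 0.15), matching the lever in off. Now for the lever.

```bash
python3 - <<'E'
from h import *
st=get_state();print(tol([.4985,.171]))
for p in [(-66,145,.225),(-66,145,.130)]: print(loc(*p),delta(loc(*p),16.6,st))
E
```

```text
[-20.8 142.8]
[0.4545259  0.16020134 0.225     ] (array([   6.3,  -64.8, -193.9]), array([-0.1, -0.1,  0.2]))
[0.4545259  0.16020134 0.13      ] (array([ 101.3,  -64.5, -193.8]), array([-0.1, -0.1,  0.2]))
```

Request:
arm_command([
  {"claw":0,"delta_pos":[0,-13,-38],"dr":[0,0,0]},
  {"claw":0,"delta_pos":[0,-26,-76],"dr":[0,0,0]},
  {"claw":0,"delta_pos":[0,-39,-114],"dr":[0,0,0]},
  {"claw":0,"delta_pos":[0,-52,-152],"dr":[0,0,0]},
  {"claw":0,"delta_pos":[0,-65,-185],"dr":[0,0,0]},
  {"claw":0,"delta_pos":[10,-65,-193],"dr":[0,0,0]},
  {"claw":0,"delta_pos":[45,-65,-193],"dr":[0,0,0]},
  {"claw":0,"delta_pos":[80,-65,-193],"dr":[0,0,0]},
  {"claw":0,"delta_pos":[100,-65,-193],"dr":[0,0,0]},
  {"claw":0,"delta_pos":[104,-65,-193],"dr":[0,0,0]},
  {"claw":0,"delta_pos":[104,-65,-193],"dr":[0,0,0]},
])

```text
time_s: 12.58
position: [0.4546, 0.1586, 0.1269]
tcp_rot: [0.566, 0.422, 0.568, -0.424]
force: [-0.5, -0.3, 0.7]
opening: 0.003
```

```bash
python3 - <<'E'
from h import *
st=get_state();print(st['time_s'],st['position'],tol(st['position']),st['force'])
for c in ('scene','side'):
    g=grab_frame(c); b=(150,310,270,420) if c=='scene' else (100,240,180,320)
    save(c+'8.png',g['frame'][b[0]:b[1],b[2]:b[3]].repeat(4,0).repeat(4,1))
print(delta(loc(-1,144,.13),16.6,st))
E
```

```text
12.5833 [0.45455236 0.15860004 0.12687898] [-66.4 143.5] [-0.51849393 -0.34958063  0.74674889]
(array([-3.4, 65.4, -0.6]), array([-0.1,  0. ,  0.2]))
```

View pics/scene8.png

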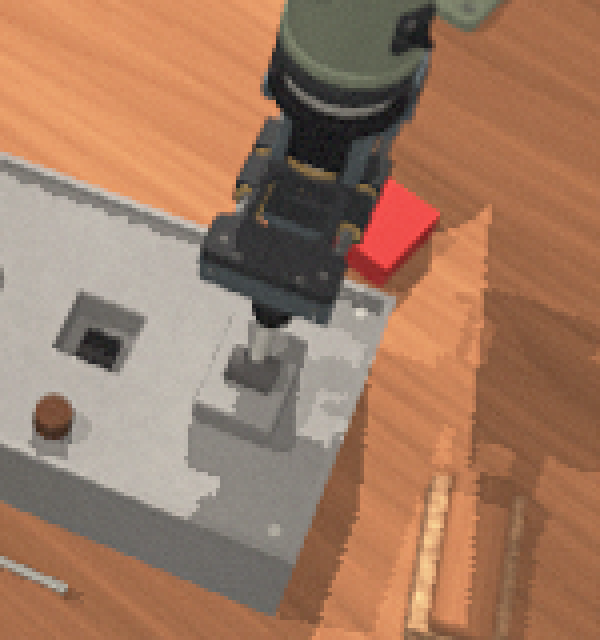

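View pics/side8.png

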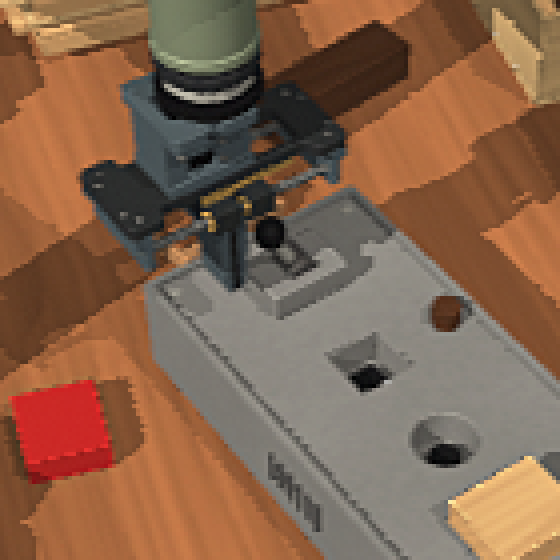

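Request:
arm_command([
  {"claw":0,"delta_pos":[0,6,0],"dr":[0,0,0]},
  {"claw":0,"delta_pos":[0,12,0],"dr":[0,0,0]},
  {"claw":0,"delta_pos":[0,17,0],"dr":[0,0,0]},
  {"claw":0,"delta_pos":[0,22,0],"dr":[0,0,0]},
  {"claw":0,"delta_pos":[0,27,0],"dr":[0,0,0]},
  {"claw":0,"delta_pos":[0,32,0],"dr":[0,0,0]},
  {"claw":0,"delta_pos":[0,37,0],"dr":[0,0,0]},
  {"claw":0,"delta_pos":[0,42,0],"dr":[0,0,0]},
  {"claw":0,"delta_pos":[0,47,0],"dr":[0,0,0]},
  {"claw":0,"delta_pos":[0,52,0],"dr":[0,0,0]},
  {"claw":0,"delta_pos":[0,56,0],"dr":[0,0,0]},
  {"claw":0,"delta_pos":[0,58,0],"dr":[0,0,0]},
])

```text
time_s: 13.68
position: [0.5117, 0.176, 0.1285]
tcp_rot: [0.567, 0.423, 0.567, -0.423]
force: [-1.1, -0.0, -0.8]
opening: 0.005
```

Request:
arm_command([
  {"claw":0,"delta_pos":[0,2,0],"dr":[0,0,0]},
  {"claw":0,"delta_pos":[0,4,0],"dr":[0,0,0]},
  {"claw":0,"delta_pos":[0,4,0],"dr":[0,0,0]},
])

```text
time_s: 13.93
position: [0.515, 0.1769, 0.1285]
tcp_rot: [0.567, 0.423, 0.567, -0.423]
force: [0.1, -0.4, -1.5]
opening: 0.005
```

Request:
arm_command([
  {"claw":0,"delta_pos":[0,2,0],"dr":[0,0,0]},
  {"claw":0,"delta_pos":[0,4,0],"dr":[0,0,0]},
  {"claw":0,"delta_pos":[0,4,0],"dr":[0,0,0]},
])

```text
time_s: 14.18
position: [0.5179, 0.1778, 0.1285]
tcp_rot: [0.566, 0.422, 0.567, -0.423]
force: [-3.8, -0.5, 0.2]
opening: 0.011
```

```bash
python3 - <<'E'
from h import *
st=get_state();print(st['time_s'],st['position'],tol(st['position']),st['force'])
for c in ('scene','side'):
    g=grab_frame(c); b=(150,310,270,420) if c=='scene' else (100,240,180,320)
    save(c+'9.png',g['frame'][b[0]:b[1],b[2]:b[3]].repeat(4,0).repeat(4,1))
E
```

```text
14.1833 [0.51792694 0.17776883 0.12849755] [ -0.2 143.7] [-3.78302971 -0.46123096  0.16774638]
```

View pics/scene9.png

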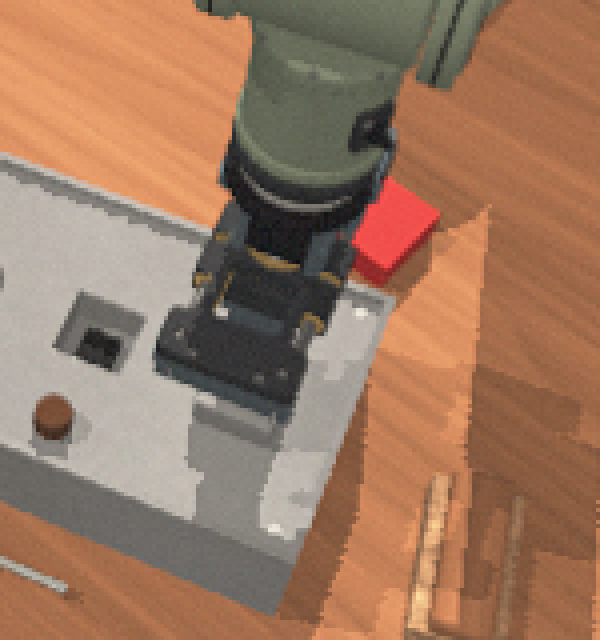

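View pics/side9.png

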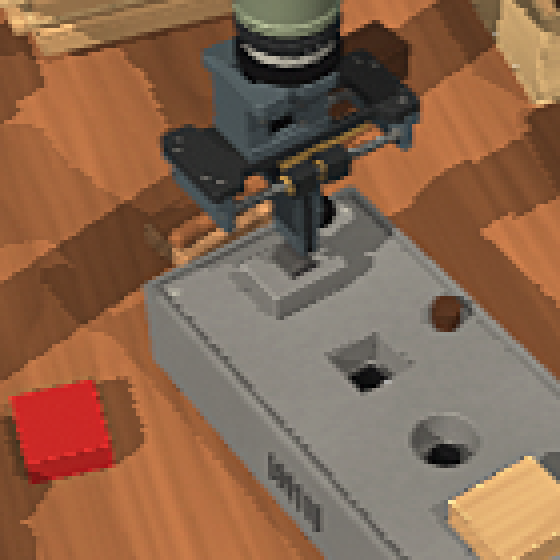

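Request:
arm_command([
  {"claw":0,"delta_pos":[0,1,0],"dr":[0,0,0]},
  {"claw":0,"delta_pos":[0,2,0],"dr":[0,0,0]},
  {"claw":0,"delta_pos":[0,2,0],"dr":[0,0,0]},
])

```text
time_s: 14.53
position: [0.5181, 0.1778, 0.1284]
tcp_rot: [0.566, 0.421, 0.568, -0.425]
force: [-8.0, -2.4, 4.1]
opening: 0.004
```

Request:
arm_command([
  {"claw":0,"delta_pos":[0,1,0],"dr":[0,0,0]},
  {"claw":0,"delta_pos":[0,1,0],"dr":[0,0,0]},
  {"claw":0,"delta_pos":[0,1,0],"dr":[0,0,0]},
])

```text
time_s: 14.78
position: [0.5181, 0.1778, 0.1284]
tcp_rot: [0.565, 0.421, 0.568, -0.425]
force: [-10.6, -3.2, 4.1]
opening: 0.003
```

Request:
arm_command([
  {"claw":0,"delta_pos":[0,-6,0],"dr":[0,0,0]},
  {"claw":0,"delta_pos":[0,-18,0],"dr":[0,0,0]},
  {"claw":0,"delta_pos":[0,-40,0],"dr":[0,0,0]},
  {"claw":0,"delta_pos":[-15,-60,0],"dr":[0,0,0]},
  {"claw":0,"delta_pos":[-50,-70,0],"dr":[0,0,0]},
  {"claw":0,"delta_pos":[-85,-90,0],"dr":[0,0,0]},
  {"claw":0,"delta_pos":[-100,-120,0],"dr":[0,0,0]},
  {"claw":0,"delta_pos":[-100,-120,0],"dr":[0,0,0]},
  {"claw":0,"delta_pos":[-100,-120,0],"dr":[0,0,0]},
])

```text
time_s: 15.53
position: [0.4073, 0.145, 0.2305]
tcp_rot: [0.568, 0.425, 0.565, -0.421]
force: [0.9, 0.6, -0.4]
opening: 0.005
```

```bash
python3 - <<'E'
from h import *
st=get_state();print(st['time_s'],st['position'],tol(st['position']),st['force'],st['qd'].round(3))
for c in ('scene','side'):
    g=grab_frame(c); T=c2w(g);P=cloud(g,T);f=g['frame'].astype(int)
    m=(P[...,2]>.125)&(P[...,2]<.18)&(f.max(2)<60)&(np.hypot(P[...,0]-.54,P[...,1]-.186)<.04)
    v,u=np.nonzero(m); print(c,m.sum(),u.mean(),v.mean(),(np.nanmedian(P[m],0)*1000).round(1),tol(np.nanmedian(P[m],0)))
    p=loc(24,145,.1459);print('expected ball px at on',proj(g,p,T), 'at on-0.15',proj(g,loc(50*np.sin(.35),145,.102+.05*np.cos(.35)),T),'off',proj(g,loc(-24,145,.1459),T))
    b=(150,310,180,380) if c=='scene' else (120,280,190,380)
    save(c+'10.png',g['frame'][b[0]:b[1],b[2]:b[3]].repeat(4,0).repeat(4,1)[:600,:800])
    save(c+'10f.png',g['frame'])
E
```

```text
15.5333 [0.40732992 0.14498977 0.23046153] [-115.6  143.9] [ 0.88403074  0.59307917 -0.35518904] [-0.003  0.055  0.004  0.    -0.013 -0.001]
scene 82 331.3048780487805 241.97560975609755 [545.2 189.6 155.3] [ 29.2 147.2]
expected ball px at on [[330.82683594 242.00063614]] at on-0.15 [[332.01354451 239.00687922]] off [[337.81538237 225.95872306]]
side 51 259.37254901960785 152.2549019607843 [538.3 179.5 153.8] [ 19.8 139.6]
expected ball px at on [[259.71689012 152.24081693]] at on-0.15 [[257.83907233 152.38036259]] off [[246.57649105 158.49843723]]
```

View pics/scene10.png

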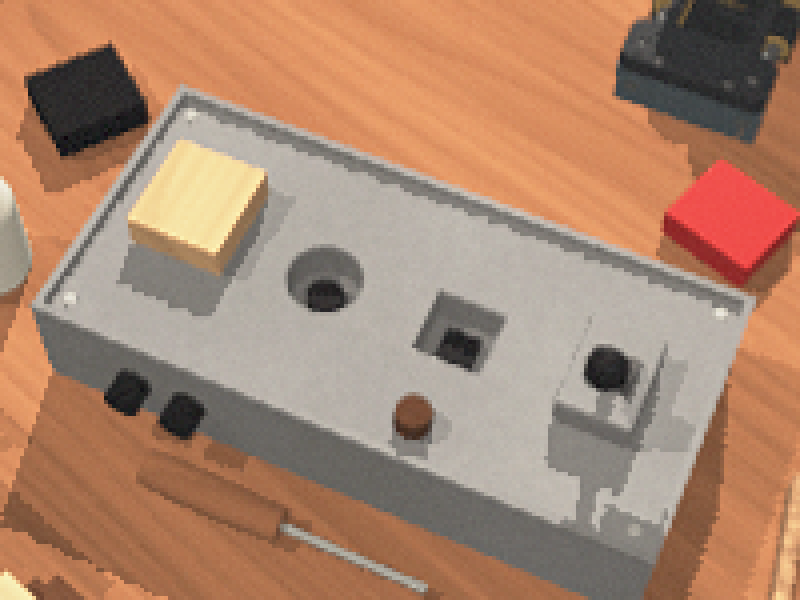

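View pics/side10f.png

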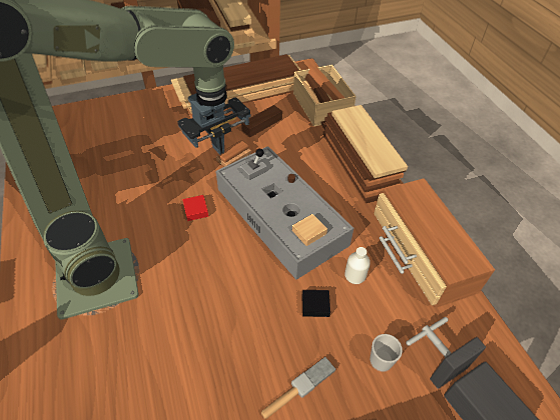

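The pictures show the ball in the fully-on place, within 0.5 px in both cameras: scene (331,242) and side (259,152). The well is uncovered, the offcut lies flat at side (310,229), and the plug, the glue bottle and the two look-alikes haven't moved. The arm touches nothing, so I'm handing in.

```bash
python3 -c "
from rig import *
print(finish_job())"
```

```text
the job is handed in; nothing more can be done
None
```

The job was handed in at about 15.6 s, with every step done in the order asked.

- **Offcut:** I pushed the pale offcut about 100 mm along the deck, away from the square well. It lies flat there (top 26 mm above the deck) and the round well is fully uncovered.
- **Reset button:** I held it at its lower stop for about 1.5 s. The fingertip stayed at 54 mm while the force rose from 8 to 12 N, which shows it was on the stop. I then let it come up, and a depth check put its face back about 20 mm below the deck.
- **Lever:** I pushed it fully over to on. The fingers stopped moving while the force rose from 4 to 11 N. The last pictures show the ball within 0.5 px of the fully-on position in both cameras.

The test button was not touched, and in the last pictures the other things near the starter are where they were.

One check disagreed: the side camera's depth placed the wells about 3–4 mm off the wrist camera's reading. I used the wrist camera, whose view of the fingertips agreed with its calibration to about 1 mm.

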